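# Build up the cutting-head mount

### The arm

A 6-joint arm with a two-finger parallel gripper is mounted at the origin on a cart in front of the work surface, level with it; the furniture and walls round the work are solid. World frame = base frame: x ahead of the robot, y to its left, z up, the work surface at z = 0. Lengths are in m, angles in degrees, forces in N, time in s.
With the tool pointing down it reaches from about 0.25 to 0.725 m from the base axis. Payload 9.7 kg.
Tool frame: the origin (TCP) lies at the very end of the fingers, on their centre line; the grasp point (between the pads) lies grasp_offset behind it (grasp_offset is the distance from the TCP to the grasp point, in m); z points along the fingers, y is the line along which they close (so a half turn about z gives the same grasp; the last joint's range is limited). The gripper opens to 85 mm and grips with 20 to 120 N. Pads are 22 mm wide; open, the fingers measure 114 mm over their backs; the gripper's body (76 mm by 85 mm) begins 54 mm behind the grasp point. The pads swing forward as they close: fully open they stand 13 mm farther back than shut.
Start: joints at [76.948, 4.979, 10.078, 95.1, 0, 90], TCP at [0.124, 0.536, 0.231] pointing down, gripper open.
Joint ranges: [-179.16, 179.16], [-48.56, 103.87], [-65.8, 70.77], [-126.05, 130.52], [-82.76, 87.17], [-180, 180]. Speed limits (degrees/s): [127.2, 127.2, 147.25, 180, 180, 180].

### API

Orientations are given as [roll, pitch, yaw] about the fixed x, y, z axes, in that order (R = Rz(yaw) Ry(pitch) Rx(roll)).
In Python, from workcell import get_obs, camera, calibration, job_done, recognise, cut_out, mark_of, grasp_offset gives the robot as it stands.
- The arm moves only by the tool servo_tool, never from a script. Its argument "moves" is a list of rows, each a list of 3 entries, a list of its own where there are three numbers: the turn, a rotation vector about the tool's x, y, z in degrees, then the shift along the tool's x, y, z in m, then the opening in per cent of the stroke, from 0 (shut) to 100 (fully open). In form: [[[ax, ay, az], [x, y, z], claw], ...]. A call has 1 to 12 rows; each row shifts and turns the commanded pose from where the row before left it, along the tool's axes as they then stand; what a row does not reach is not made up. A row lasts 1/10 s, in which the tool goes at most 50 mm and 8.59 degrees, less where a joint would pass 70% of its speed; a pose out of reach is approached as far as the arm can. A call is refused whole if a number of a shift passes 0.05 or a number of a turn 8.59, either way. A call with a gripper value outside its range is refused whole. The fingers move at their own pace and stop on an object; "force" is the grip in N (left out, the last holds). Time passes only in rows, so rows that do not move let the fingers close. It gives the time, the measured TCP pose, the force, the opening and the grip force at its end, in the units of the state.
- get_obs(): the state, without advancing time (a new reading comes with each control period).
- camera(name): name is "scene" or "top" or "wrist"; returns (picture, depth): 384x512x3 uint8, red, green, blue; 384x512 float32, m along the optical axis (not along the pixel's ray), 0 where there is no reading.
- calibration(name): a dict with "camera_matrix" (3x3 intrinsics, pixels), "R" (3x3) and "t" (3): a world point X has camera coordinates R X + t. Camera axes: x right, y down, z forward; pixel columns grow to the right and rows downward; lengths in m; the calibration is good to about 2 mm. A picture is of the moment at which its call begins: read the wrist's pose just before it. calibration takes no time and is no camera call; for the wrist camera it gives the pose at the moment of the call.
- job_done(): hands the job in; it is judged then, once.
Trained networks look in the newest picture that a camera, given by its name, has taken for a name from the list of things; names that differ only in an ending like _2 or _b are one class to them, and where a whole thing is asked for, a point or a joint stands for the part that bears it (a point fixed in the world has none). Each returns a list of dicts, best first, with "score" (0 to 1); they miss things now and then, are a little off and sometimes report something else, mostly with a low value. They report only what shows in the picture. A call takes as long as a camera call. They do not tell look-alikes from the thing itself.
- recognise(name, camera): "xyz" ([x, y, z] in m, in the coordinates of the camera as it stood for that picture, good to about 4 mm: the middle of the surface that is visible of it).
- cut_out(name, camera): "mask" (384x512 bool, what is visible of it).
- mark_of(name, camera): "xyz" ([x, y, z] in m, in the coordinates of the camera as it stood for that picture, good to about 4 mm: a listed point, or the origin of a listed thing).
The state is a dict: "time": time; "q": joint angles; "qd": joint speeds; "joint_efforts": joint torques, N m; "ee_pos": TCP position; "tcp_rot": TCP orientation; "wrist_force": force on the tool from outside, world axes, zero at the start; "torque": the same for the moment, N m; "opening": finger opening in m; "grasp_force": force on a finger pad.
Only numpy, scipy, OpenCV 4.12 (cv2) and the standard library are available. Lean on these libraries where they do the work, as an engineer would, in place of code of your own. Each camera call takes 0.05 s, during which the arm holds its last target. There are 200 camera calls.

### The job

Build up the mount for the cutting head: thread the three plates over the two pins of the grey mounting base, the blue one at the bottom, then the bare metal one, then the red one, each lying flat on the one below. Then stand the cutting head upright, foot down, on the white ring in the middle of the red plate and let go. Leave the tape measure and the green box where they are.

Things in the scene. Friction and masses are not known exactly. Their poses are not given: they have to be found in the camera images.
- mount_base: Mounting base fixed to the bench: a grey painted block 46 mm wide (x) and 104 mm long (y) on a dark foot 46 by 150 by 8 mm with a cap screw at each end. The block's flat top is 20 mm above the bench. Two upright steel pins, 8 mm in diameter, stand on it at y = +35 and -35 mm (x = 0) and rise 42 mm above its top, i.e. to 62 mm above the bench; the last 10 mm taper to a 3 mm tip. Origin: centre of its underside on the bench; z up, y along its length through both pins.
- blue_plate: Loose rectangular plate, 50 (x) by 100 (y) by 12 mm thick, about 120 g, lying flat, either end may face either way; two 13 mm round through holes on its long centre line at y = +35 and -35 mm. It looks plain blue. Origin: centre of its underside; z up, y along its length. Goes first.
- metal_plate: Loose rectangular plate, 50 (x) by 100 (y) by 8 mm thick, about 120 g, lying flat, either end may face either way; two 13 mm round through holes on its long centre line at y = +35 and -35 mm. It looks bare pale silvery metal. Origin: centre of its underside; z up, y along its length. Goes second.
- red_plate: Loose rectangular plate, 50 (x) by 100 (y) by 12 mm thick, about 120 g, lying flat, either end may face either way; two 13 mm round through holes on its long centre line at y = +35 and -35 mm. It looks red, with a thin white ring of 35 mm diameter printed round the middle of its upper face. Origin: centre of its underside; z up, y along its length. Goes third. With all three plates seated its upper face is 52 mm above the bench and the pins stand 10 mm above it.
- cutting_head: Loose pale grey metal cutting head, standing upright, 98 mm tall, about 210 g, round: foot 32 mm in diameter from 0 to 16 mm height, neck 24 mm from 16 to 27 mm, widest collar 36 mm from 27 to 53 mm (a good place to grip, from above), 26 mm from 53 to 73 mm, then a thin 8 mm nozzle stem to the top. Origin: centre of its underside; z up.
- tape_measure: Loose yellow pocket tape measure, a bystander standing on edge, about 34 (x) by 84 (y) by 66 mm high. Origin: underside, near the middle.
- seal_box: Loose flat green parts box with a clear lid, a bystander, 75 (x) by 112 (y) by 34 mm high. Origin: centre of its underside.
There are look-alikes about, which are no part of the job. Leave any brown look-alike of the metal_plate alone.

How it is judged:
By the outcome, as a careful person would: the job done as asked, in the order asked, and still so for the second after the job is handed in, with the robot touching nothing.
It also fails if it takes over 112 s, if anything falls off the work surface, if the arm or the gripper's body presses on something with over 40 N, if the wrist force passes 120 N, or if a joint passes its speed limit or range.

## Working session

There is one attempt and no reset: what is moved stays moved. The work goes in short steps, Python scripts to look and compute and a tool call to move; the robot and the scene stay as the last step left them, time stands still between calls to the robot, and variables do not carry over. Pictures are saved under pics/ and viewed, at most 16 in all, crops included, and the job is handed in when it is done.

Besides the shell and the picture viewer there is one more tool, called as name(argument=value, ...), one argument or row to a line, values as JSON. servo_tool: Moves the arm, as the interface text tells. Its arguments: {"type":"object","properties":{"moves":{"type":"array"},"force":{"type":"number"}},"required":["moves"]}

```bash
mkdir -p pics; ls; cat > h.py <<'E'
import numpy as np, cv2
from workcell import *
def snap(n,f=None):
    c=calibration(n); p,d=camera(n)
    if f: cv2.imwrite('pics/'+f,cv2.cvtColor(p,cv2.COLOR_RGB2BGR))
    return p,d,c
def w(c,x): return np.array(c['R']).T@(np.array(x)-np.array(c['t']))
def cloud(c,d,m):
    K=np.array(c['camera_matrix']); v,u=np.nonzero(m&(d>0)); z=d[v,u]
    P=np.stack([(u-K[0,2])*z/K[0,0],(v-K[1,2])*z/K[1,1],z],1)
    return (P-np.array(c['t']))@np.array(c['R'])
def pix(c,X):
    q=np.array(c['R'])@np.array(X)+np.array(c['t']); q=np.array(c['camera_matrix'])@q; return (q[:2]/q[2]).round(1)
E
python3 - <<'E'
from h import *
o=get_obs(); print({k:np.round(v,3) for k,v in o.items()}, grasp_offset)
names=['mount_base','blue_plate','metal_plate','red_plate','cutting_head','tape_measure','seal_box']
for cam in ['top','scene']:
    p,d,c=snap(cam,cam+'0.png')
    for n in names:
        for r in mark_of(n,cam)[:3]:
            X=w(c,r['xyz']); print(cam,n,round(r['score'],2),X.round(3),pix(c,X))
        for r in cut_out(n,cam)[:2]:
            P=cloud(c,d,r['mask'])
            if len(P)<20: continue
            z=np.percentile(P[:,2],80); Q=P[abs(P[:,2]-z)<.005]
            (cx,cy),s,a=cv2.minAreaRect((Q[:,:2]*1000).astype(np.float32))
            print('   cut',round(r['score'],2),len(P),'ztop',z.round(3),'rect',round(cx,1),round(cy,1),np.round(s,1),round(a,1))
E
```

```text
pics
{'time': np.float64(0.0), 'q': array([76.951,  5.013, 10.034, 95.1  , -0.   , 90.   ]), 'qd': array([-0.04 , -0.059,  0.011,  0.008, -0.105,  0.021]), 'joint_efforts': array([-1.0000e-03, -5.2039e+01,  4.6481e+01,  1.6000e-02, -0.0000e+00,
        0.0000e+00]), 'ee_pos': array([0.124, 0.536, 0.231]), 'tcp_rot': array([-179.921,    0.   ,  166.951]), 'wrist_force': array([-0.43 , -0.009, -0.995]), 'torque': array([-0.003, -0.032, -0.023]), 'grasp_force': np.float64(0.0), 'opening': np.float64(0.085)} 0.0187
   cut 0.96 625 ztop 0.022 rect 613.8 -68.7 [ 46.2 121.8] 6.1
top blue_plate 0.95 [ 0.616  0.124 -0.   ] [200.  182.4]
   cut 0.66 489 ztop 0.014 rect 612.5 121.5 [100.3  50.4] 71.2
top metal_plate 0.88 [ 0.713 -0.371  0.   ] [343.2 152.4]
top metal_plate 0.66 [ 0.62  -0.241  0.   ] [307.1 179.5]
   cut 0.7 426 ztop 0.011 rect 712.1 -370.4 [ 51.2 101.5] 0.1
top red_plate 0.82 [ 0.62   0.298 -0.002] [148.7 182.1]
   cut 0.65 458 ztop 0.014 rect 620.8 300.5 [ 50.3 101.3] 8.8
   cut 0.53 475 ztop 0.014 rect 612.4 121.4 [100.   50.4] 71.2
top cutting_head 0.47 [0.439 0.052 0.003] 
[... 638 characters left out ...]
3 [ 0.714 -0.368 -0.003] [379.  225.4]
scene metal_plate 0.85 [ 0.624 -0.237 -0.002] [316.3 216.6]
scene metal_plate 0.57 [ 0.456 -0.181 -0.002] [253.7 229.1]
   cut 0.79 473 ztop 0.007 rect 710.9 -371.5 [54.6 99.1] 1.7
   cut 0.74 409 ztop 0.007 rect 619.3 -241.9 [52.8 98.3] 16.1
scene red_plate 0.51 [ 0.617  0.302 -0.004] [200.2 160.4]
   cut 0.74 250 ztop 0.011 rect 620.4 297.7 [ 56.7 102.9] 10.2
scene cutting_head 0.81 [ 0.44   0.05  -0.002] [197. 199.]
   cut 0.53 268 ztop 0.061 rect 435.5 42.6 [12.6 22.5] 78.8
   cut 0.62 767 ztop 0.057 rect 460.8 -177.9 [60.9 34.4] 79.2
scene seal_box 0.76 [0.458 0.227 0.001] [171.2 177.1]
   cut 0.81 564 ztop 0.032 rect 460.3 224.1 [119.4  74.4] 72.3
```

```bash
python3 - <<'E'
import cv2
a=cv2.imread('pics/top0.png')[110:270,110:390]; cv2.imwrite('pics/topc.png',cv2.resize(a,None,fx=2.8,fy=2.8,interpolation=cv2.INTER_CUBIC))
E
```

```text
(no output)
```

View pics/topc.png

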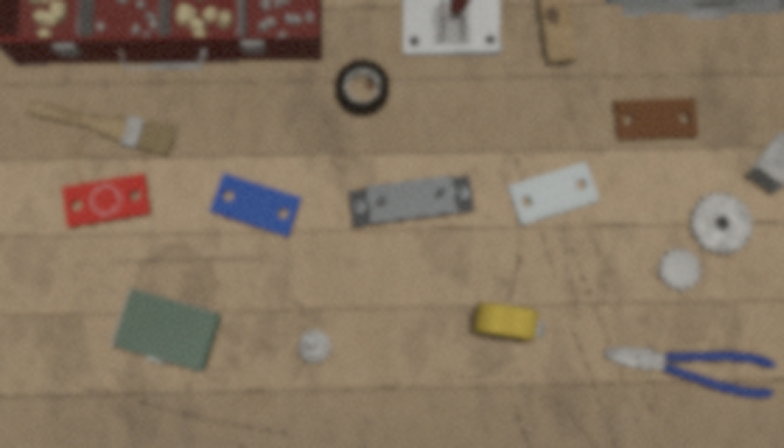

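View pics/scene0.png

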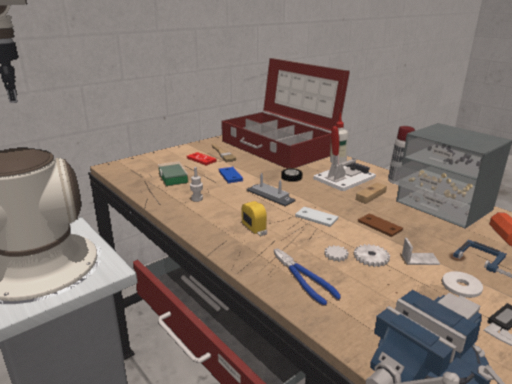

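Look-alikes for the metal plate, in full top-picture pixels:
- The pale silvery plate is at (308,179).
- The brown plate is at (344,152), and I'll leave it alone.

I choose the pale silvery one. Blue at (201,183), red at (148,182), the base at (257,182) and the cutting head at (222,234) have no look-alikes. I'll start at the blue plate and check it through the wrist camera.

servo_tool(
  moves=[
    [[0,0,8.5],[0,0,0],80],
    [[0,0,8.5],[0,0,0],80],
    [[0,0,8.5],[0,0,0],80],
    [[0,0,8.5],[0,0,0],80],
    [[0,0,8.5],[0,0,0],80],
    [[0,0,8.5],[0,0,0],80],
    [[0,0,8.5],[0,0,0],80],
    [[0,0,8.5],[0,0,0],80],
    [[0,0,8.5],[0,0,0],80],
    [[0,0,8.5],[0,0,0],80],
    [[0,0,8.5],[0,0,0],80],
    [[0,0,2.3],[0,0,0],80],
  ],
)

```text
time: 2.7
ee_pos: [0.1509, 0.5283, 0.2313]
tcp_rot: [-178.8, 0.0, 73.6]
wrist_force: [0.2, -0.1, 0.0]
opening: 0.0686
grasp_force: 0.0
```

servo_tool(
  moves=[
    [[0,0,0],[-0.0181,0.0458,-0.0015],80],
    [[0,0,0],[-0.0181,0.0458,-0.0015],80],
    [[0,0,0],[-0.0181,0.0458,-0.0015],80],
    [[0,0,0],[-0.0181,0.0458,-0.0015],80],
    [[0,0,0],[-0.0181,0.0458,-0.0015],80],
    [[0,0,0],[-0.0181,0.0458,-0.0015],80],
    [[0,0,0],[-0.0181,0.0458,-0.0015],80],
    [[0,0,0],[-0.0181,0.0458,-0.0015],80],
    [[0,0,0],[-0.0181,0.0458,-0.0015],80],
    [[0,0,0],[-0.0181,0.0458,-0.0015],80],
    [[0,0,0],[-0.0181,0.0458,-0.0015],80],
    [[0,0,0],[-0.0181,0.0458,-0.0015],80],
  ],
)

```text
time: 3.9
ee_pos: [0.6178, 0.1625, 0.2383]
tcp_rot: [-178.8, 0.0, 73.5]
wrist_force: [0.7, 0.7, 0.1]
opening: 0.0681
grasp_force: 0.0
```

servo_tool(
  moves=[
    [[0,0,0],[-0.0181,0.0458,-0.0015],80],
    [[0,0,0],[0,0,0],80],
    [[0,0,0],[0,0,0],80],
  ],
)

```text
time: 4.2
ee_pos: [0.6558, 0.1329, 0.2374]
tcp_rot: [-178.7, 0.1, 73.4]
wrist_force: [-0.1, 0.1, 0.9]
opening: 0.0684
grasp_force: 0.0
```

```bash
cat >> h.py <<'E'
def rot():
    from scipy.spatial.transform import Rotation as S
    return S.from_euler('xyz',get_obs()['tcp_rot'],degrees=True)
def plan(xyz,yaw):
    "remaining turn (deg) and, after that turn, shift in tool axes"
    from scipy.spatial.transform import Rotation as S
    T=S.from_euler('xyz',[180,0,yaw],degrees=True); r=(rot().inv()*T).as_rotvec(degrees=True)
    s=T.inv().apply(np.array(xyz)-get_obs()['ee_pos'])
    print('turn',r.round(2),'shift',s.round(4),'rows',int(np.ceil(max(abs(r).max()/8.5,0))),int(np.ceil(np.linalg.norm(s)/.049)))
def top_rect(P,z,tol=.003,q=1):
    Q=P[abs(P[:,2]-z)<tol]; (cx,cy),s,a=cv2.minAreaRect((Q[:,:2]*1000).astype(np.float32))
    if s[0]>s[1]: a-=90; s=s[::-1]
    return np.round([cx,cy,a,*s],1),len(Q)
E
python3 - <<'E'
from h import *
o=get_obs(); print(o['time'],o['ee_pos'].round(4),o['tcp_rot'].round(2),o['opening'],o['wrist_force'].round(1))
p,d,c=snap('wrist','w1.png')
R=np.array(c['R']); print('cam at',(-R.T@np.array(c['t'])).round(3)); print(R.round(3))
for n in ['blue_plate','mount_base']:
    for r in cut_out(n,'wrist')[:2]:
        P=cloud(c,d,r['mask']); z=np.percentile(P[:,2],60); print(n,r['score'],z.round(4),top_rect(P,z))
E
```

```text
4.2 [0.6558 0.1329 0.2374] [-1.7872e+02  8.0000e-02  7.3390e+01] 0.06844498049933395 [-0.1  0.1  0.9]
cam at [0.679 0.202 0.38 ]
[[ 0.958 -0.284 -0.022]
 [-0.267 -0.92   0.286]
 [-0.101 -0.268 -0.958]]
blue_plate 0.9 0.0122 (array([612.5, 122.6, -19. ,  49.7, 100.5]), 3273)
mount_base 0.66 0.0199 (array([614.4, -64.6,   6.9,  46.5, 105.6]), 2180)
```

View pics/w1.png

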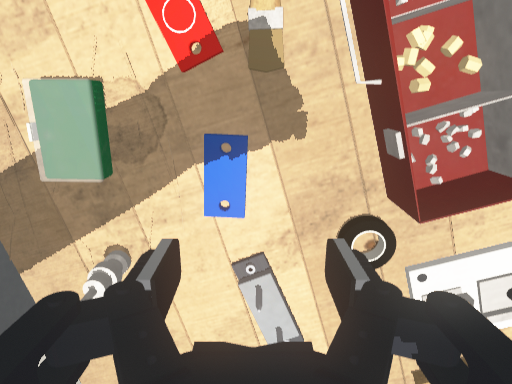

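The wrist picture shows the plain blue plate at (226,175), the red plate with its ring at (190,30) and the base at (265,300). Next I'll look at the base from closer, since everything depends on where its pins are.

```bash
python3 - <<'E'
from h import *
plan([.615,-.03,.235],97)
E
```

```text
turn [ -1.13  -0.22 -23.4 ] shift [-0.1588 -0.0593  0.0045] rows 3 4
```

servo_tool(
  moves=[
    [[-0.3,-0.1,-7.8],[0,0,0],80],
    [[-0.4,-0.1,-7.8],[0,0,0],80],
    [[-0.4,0,-7.8],[0,0,0],80],
    [[0,0,0],[-0.04,-0.015,0.001],80],
    [[0,0,0],[-0.04,-0.015,0.001],80],
    [[0,0,0],[-0.04,-0.015,0.001],80],
    [[0,0,0],[-0.04,-0.015,0.001],80],
    [[0,0,0],[0,0,0],80],
    [[0,0,0],[0,0,0],80],
    [[0,0,0],[0,0,0],80],
  ],
)

```text
time: 5.35
ee_pos: [0.6149, -0.0305, 0.2355]
tcp_rot: [-180.0, -0.0, 97.0]
wrist_force: [-0.1, 0.6, -0.3]
opening: 0.0685
grasp_force: 0.0
```

```bash
python3 - <<'E'
from h import *
o=get_obs(); print(o['time'],o['ee_pos'].round(4),o['tcp_rot'].round(2))
p,d,c=snap('wrist','w2.png')
for r in cut_out('mount_base','wrist')[:1]:
    P=cloud(c,d,r['mask']); print(r['score'],len(P),top_rect(P,.02))
    m=r['mask']; 
P=cloud(c,d,cv2.dilate(m.astype(np.uint8),np.ones((15,15)))>0)
Q=P[(P[:,2]>.03)&(P[:,2]<.066)]
for s in (1,-1):
    A=Q[s*(Q[:,1]+.066)>0]; print('pin',len(A),np.median(A,0).round(4),A.min(0).round(4),A.max(0).round(4))
    for z in (.035,.045,.055): 
        B=A[abs(A[:,2]-z)<.005]; print(z,len(B),B.mean(0).round(4) if len(B) else '')
for r in mark_of('mount_base','wrist')[:1]: print(w(c,r['xyz']).round(4))
for r in cut_out('metal_plate','wrist')[:2]:
    P=cloud(c,d,r['mask']); print('metal',r['score'],top_rect(P,.008))
E
```

```text
5.35 [ 0.6149 -0.0305  0.2355] [-1.7999e+02 -3.0000e-02  9.7040e+01]
0.85 4594 (array([614.3, -64.5,   6.8,  46. , 104.2]), 3158)
pin 75 [ 0.61   -0.0275  0.0534] [ 0.6062 -0.0319  0.0307] [ 0.6138 -0.0255  0.063 ]
0.035 15 [ 0.61   -0.0267  0.036 ]
0.045 11 [ 0.6102 -0.0267  0.0452]
0.055 36 [ 0.6099 -0.0279  0.055 ]
pin 93 [ 0.6179 -0.0965  0.0509] [ 0.6144 -0.1006  0.03  ] [ 0.6216 -0.095   0.0624]
0.035 21 [ 0.6179 -0.0963  0.035 ]
0.045 23 [ 0.6177 -0.0963  0.0444]
0.055 38 [ 0.618  -0.0972  0.0547]
[ 0.6164 -0.0646 -0.0026]
metal 0.66 (array([ 621.2, -238.2,   16.6,   50.2,  102.2]), 2259)
```

View pics/w2.png

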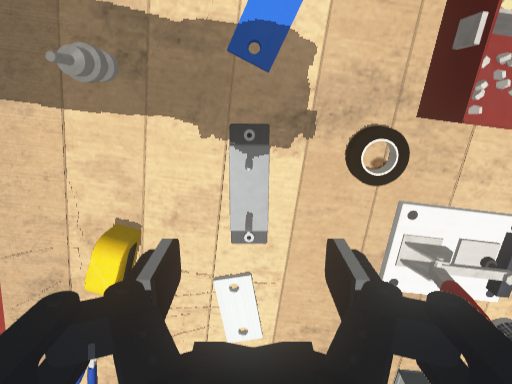

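The picture shows the base at (249,183) with its pins, the blue plate at (265,30), and the silvery plate with its two holes at (238,306). The base centre is (0.6143, -0.0645) at yaw 6.7°, and the pins agree with that. Now to the blue plate.

```bash
python3 - <<'E'
from h import *
plan([.6125,.1225,.0],71)
E
```

```text
turn [-8.000e-02 -1.000e-02  2.606e+01] shift [ 0.144  -0.0523  0.2347] rows 4 6
```

servo_tool(
  moves=[
    [[0,0,6.5],[0,0,0],80],
    [[0,0,6.5],[0,0,0],80],
    [[0,0,6.5],[0,0,0],80],
    [[0,0,6.5],[0,0,0],80],
    [[0,0,0],[0.036,-0.0131,0],80],
    [[0,0,0],[0.036,-0.0131,0],80],
    [[0,0,0],[0.036,-0.0131,0],80],
    [[0,0,0],[0.036,-0.0131,0],80],
    [[0,0,0],[0,0,0.045],80],
    [[0,0,0],[0,0,0.045],80],
    [[0,0,0],[0,0,0.045],80],
    [[0,0,0],[0,0,0.045],80],
  ],
)

```text
time: 6.75
ee_pos: [0.6119, 0.1223, 0.0531]
tcp_rot: [-179.9, -0.0, 71.0]
wrist_force: [0.4, -0.3, -0.7]
opening: 0.0684
grasp_force: 0.0
```

servo_tool(
  moves=[
    [[0,0,0],[0,0,0],80],
    [[0,0,0],[0,0,0],80],
    [[0,0,0],[0,0,0],80],
  ],
)

```text
time: 7.05
ee_pos: [0.6138, 0.1219, 0.0582]
tcp_rot: [179.9, -0.1, 71.0]
wrist_force: [0.2, 0.4, 0.9]
opening: 0.0685
grasp_force: 0.0
```

```bash
python3 - <<'E'
from h import *
plan([.6125,.1225,.0],71)
p,d,c=snap('wrist','w3.png')
K=np.array(c['camera_matrix']);P=cloud(c,d,np.ones(d.shape,bool))
o=get_obs();T=rot().inv().apply(P-o['ee_pos'])
# finger points in tool frame
Q=T[(abs(T[:,0])<.03)&(abs(T[:,1])<.06)&(T[:,2]<.03)&(T[:,2]>-.1)]
for s in (1,-1):
    A=Q[s*Q[:,1]>.02]; print(s,len(A),A.max(0).round(4),A.min(0).round(4), abs(A[:,1]).min())
E
```

```text
turn [ 0.13 -0.11 -0.02] shift [ 0.0001 -0.0014  0.0582] rows 1 2
1 14063 [ 0.0188  0.06   -0.0068] [-0.0124  0.02   -0.0928] 0.020005386021011047
-1 13637 [ 0.0188 -0.02   -0.0068] [-0.0126 -0.06   -0.0931] 0.020001307135176557
```

servo_tool(
  moves=[
    [[0,0,0],[0,-0.0014,0.03],80],
    [[0,0,0],[0,0,0.0292],80],
    [[0,0,0],[0,0,0],80],
    [[0,0,0],[0,0,0],80],
    [[0,0,0],[0,0,0],40],
    [[0,0,0],[0,0,0],40],
    [[0,0,0],[0,0,0],40],
    [[0,0,0],[0,0,0],40],
    [[0,0,0],[0,0,0],40],
  ],
  force=60,
)

```text
time: 8.0
ee_pos: [0.6122, 0.1221, -0.0015]
tcp_rot: [179.9, -0.1, 71.0]
wrist_force: [-0.6, -0.7, 7.6]
opening: 0.0484
grasp_force: 63.2
```

servo_tool(
  moves=[
    [[0,0,0],[0,0,-0.03],40],
    [[0,0,0],[0,0,-0.04],40],
    [[0,0,0],[0,0,-0.04],40],
    [[0,0,0],[0,0,0],40],
    [[0,0,0],[0,0,0],40],
    [[0,0,0],[0,0,0],40],
  ],
)

```text
time: 8.6
ee_pos: [0.6105, 0.1217, 0.1048]
tcp_rot: [-179.9, 0.0, 71.0]
wrist_force: [-0.3, -0.7, -1.8]
opening: 0.0479
grasp_force: 62.8
```

```bash
cat >> h.py <<'E'
def held(name,lo=-.02,hi=.02,f=None):
    "pose of held plate in the tool frame: x (plate length), y, angle"
    o=get_obs(); r=rot(); p,d,c=snap('wrist',f)
    print(o['time'],o['ee_pos'].round(4),o['tcp_rot'].round(2),'open',round(float(o['opening']),4),o['grasp_force'])
    for q in cut_out(name,'wrist')[:2]:
        T=r.inv().apply(cloud(c,d,q['mask'])-o['ee_pos'])
        T=T[(T[:,2]>lo)&(T[:,2]<hi)&(abs(T[:,0])<.08)]
        if len(T)<100: print('few',len(T)); continue
        (cx,cy),s,a=cv2.minAreaRect((T[:,:2]*1000).astype(np.float32))
        print(name,round(q['score'],2),len(T),'z',np.percentile(T[:,2],[5,50,95]).round(4),'rect',round(cx,1),round(cy,1),np.round(s,1),round(a,1),'x',T[:,0].min().round(4),T[:,0].max().round(4))
    return p,d,c
E
python3 - <<'E'
from h import *
held('blue_plate',f='w4.png')
E
```

```text
8.6 [0.6105 0.1217 0.1048] [-1.7986e+02  4.0000e-02  7.0960e+01] open 0.0479 62.75593400001526
blue_plate 0.68 21322 z [-0.0144 -0.0134 -0.0119] rect 2.1 -0.6 [50.3 98.6] 90.0 x -0.0472 0.0514
```

View pics/w4.png

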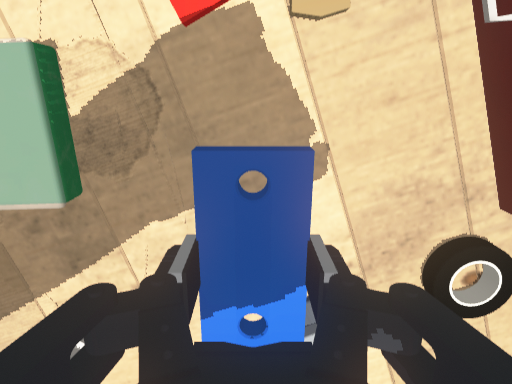

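Blue is held straight, with its far hole at (253,181). Next I'll hover it over the pins.

```bash
python3 - <<'E'
from h import *
plan([.615,-.0654,.105],96.7)
E
```

```text
turn [ -0.2    0.03 -25.74] shift [-0.1863 -0.0171 -0.0008] rows 4 4
```

servo_tool(
  moves=[
    [[0,0,-6.4],[0,0,0],40],
    [[0,0,-6.4],[0,0,0],40],
    [[0,0,-6.5],[0,0,0],40],
    [[0,0,-6.4],[0,0,0],40],
    [[0,0,0],[-0.0466,-0.0043,0],40],
    [[0,0,0],[-0.0466,-0.0043,0],40],
    [[0,0,0],[-0.0466,-0.0043,0],40],
    [[0,0,0],[-0.0466,-0.0043,0],40],
    [[0,0,0],[0,0,0],40],
    [[0,0,0],[0,0,0],40],
    [[0,0,0],[0,0,0],40],
  ],
)

```text
time: 9.8
ee_pos: [0.6152, -0.0646, 0.1048]
tcp_rot: [-179.9, -0.1, 96.7]
wrist_force: [-0.1, 0.0, -1.9]
opening: 0.0483
grasp_force: 62.7
```

```bash
cat >> h.py <<'E'
def holes(d,c,ztop,B=(.6143,-.0645),yaw=6.7):
    "far/near hole centres from depth: points seen well below the plate face inside its outline, ray-cut with the face plane"
    K=np.array(c['camera_matrix']);R=np.array(c['R']);t=np.array(c['t']);C=-R.T@t
    v,u=np.mgrid[0:384,0:512]
    D=(np.stack([(u-K[0,2])/K[0,0],(v-K[1,2])/K[1,1],np.ones(u.shape)],-1))@R
    X=C+D*((ztop-C[2])/D[...,2])[...,None]; Z=C[2]+D[...,2]*d
    a=np.radians(yaw); l=X[...,:2]-np.array(B); lx=l@[np.cos(a),np.sin(a)]; ly=l@[-np.sin(a),np.cos(a)]
    for s in (35,-35):
        m=(np.hypot(lx*1000,ly*1000-s)<10)&((Z<ztop-.005)|(d==0))
        if m.sum()>10: print('hole',s,m.sum(),'local mm',(np.array([lx[m].min()+lx[m].max(),ly[m].min()+ly[m].max()])*500).round(1),'ext',((lx[m].max()-lx[m].min())*1000).round(1),((ly[m].max()-ly[m].min())*1000).round(1))
E
python3 - <<'E'
from h import *
plan([.615,-.0654,.06],96.7)
p,d,c=held('blue_plate',f='w5.png')
holes(d,c,get_obs()['ee_pos'][2]+.0134)
E
```

```text
turn [-0.14 -0.06 -0.01] shift [-0.0007 -0.0003  0.0448] rows 1 1
9.8 [ 0.6152 -0.0646  0.1048] [-1.7986e+02 -6.0000e-02  9.6690e+01] open 0.0483 62.68945097923279
blue_plate 0.77 21144 z [-0.0144 -0.0134 -0.012 ] rect 2.8 -0.5 [50.4 97.8] 89.9 x -0.0461 0.0517
hole 35 632 local mm [-0.9 37.8] ext 16.2 13.4
hole -35 328 local mm [ -0.  -33.2] ext 15.7 13.2
```

View pics/w5.png

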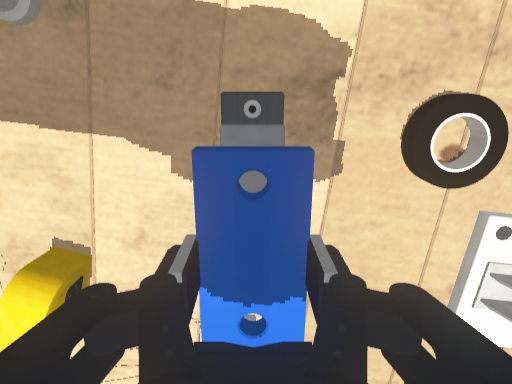

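The view shows base and plate lined up, with the plate about 2 mm too far towards +y. I'll correct that and go down.

servo_tool(
  moves=[
    [[0,0,0],[-0.002,0,0.02],40],
    [[0,0,0],[0,0,0.02],40],
    [[0,0,0],[0,0,0.01],40],
    [[0,0,0],[0,0,0.005],40],
    [[0,0,0],[0,0,0],40],
  ],
)

```text
time: 10.4
ee_pos: [0.6155, -0.0667, 0.0503]
tcp_rot: [-179.9, -0.0, 96.7]
wrist_force: [-0.7, 0.2, -1.5]
opening: 0.0481
grasp_force: 62.6
```

```bash
python3 - <<'E'
from h import *
p,d,c=held('blue_plate',f='w6.png')
holes(d,c,get_obs()['ee_pos'][2]+.0134)
a=cv2.imread('pics/w6.png')[130:350,180:330]; cv2.imwrite('pics/w6c.png',cv2.resize(a,None,fx=2.5,fy=2.5))
E
```

```text
10.4 [ 0.6155 -0.0667  0.0503] [-1.7989e+02 -3.0000e-02  9.6710e+01] open 0.0481 62.64282703399658
blue_plate 0.7 21127 z [-0.0144 -0.0134 -0.012 ] rect 3.0 -0.6 [97.4 50.5] 0.0 x -0.0457 0.0517
hole 35 580 local mm [ 0.1 35.8] ext 16.1 16.7
hole -35 297 local mm [  0.5 -34.4] ext 11.9 12.5
```

View pics/w6c.png

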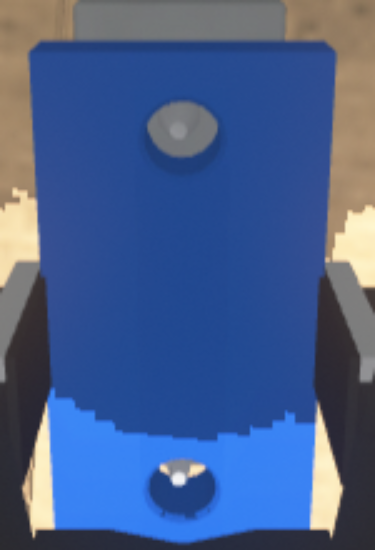

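Both pin tips show inside the holes, at crop (178,130) and (178,478), and there's no force. Down to the base.

servo_tool(
  moves=[
    [[0,0,0],[-0.0005,0,0.01],40],
    [[0,0,0],[0,0,0.01],40],
    [[0,0,0],[0,0,0.008],40],
    [[0,0,0],[0,0,0.003],40],
    [[0,0,0],[0,0,0],40],
    [[0,0,0],[0,0,0],40],
  ],
)

```text
time: 11.1
ee_pos: [0.6157, -0.0679, 0.0193]
tcp_rot: [-179.9, -0.0, 96.7]
wrist_force: [-0.7, -0.7, -1.6]
opening: 0.0485
grasp_force: 62.7
```

servo_tool(
  moves=[
    [[0,0,0],[0,0,0],80],
    [[0,0,0],[0,0,0],80],
    [[0,0,0],[0,0,0],80],
    [[0,0,0],[0,0,0],80],
    [[0,0,0],[0,0,-0.02],80],
    [[0,0,0],[0,0,-0.04],80],
    [[0,0,0],[0,0,-0.045],80],
    [[0,0,0],[0,0,-0.045],80],
    [[0,0,0],[0,0,-0.045],80],
    [[0,0,0],[0,0,0],80],
    [[0,0,0],[0,0,0],80],
  ],
)

```text
time: 12.2
ee_pos: [0.6166, -0.0679, 0.2159]
tcp_rot: [179.9, 0.0, 96.7]
wrist_force: [0.8, -0.2, -0.8]
opening: 0.0682
grasp_force: 0.0
```

```bash
python3 - <<'E'
from h import *
p,d,c=snap('wrist','w7.png'); print(get_obs()['time'],get_obs()['ee_pos'])
for n in ['blue_plate','metal_plate']:
  for r in cut_out(n,'wrist')[:2]:
    P=cloud(c,d,r['mask']); z=np.percentile(P[:,2],50); print(n,r['score'],z.round(4),top_rect(P,z))
plan([.621,-.18,.215],106.5)
E
```

```text
12.25 [ 0.61595342 -0.06782429  0.21424267]
blue_plate 0.65 0.032 (array([615.3, -66.6,   6.7,  50.1,  99.2]), 4265)
metal_plate 0.62 0.0081 (array([ 621. , -238.3,   16.7,   50.4,  101.7]), 2635)
turn [-0.2  -0.08 -9.84] shift [-0.1092 -0.0265 -0.002 ] rows 2 3
```

Blue is seated flat with its top at 32 mm. Next is the silvery plate.

```bash
python3 - <<'E'
from h import *
plan([.621,-.2383,-.002],106.7)
E
```

```text
turn [ -0.2   -0.08 -10.04] shift [-0.1649 -0.0437  0.215 ] rows 2 6
```

servo_tool(
  moves=[
    [[-0.1,0,-5],[0,0,0],80],
    [[-0.1,0,-5],[0,0,0],80],
    [[0,0,0],[-0.0412,-0.0109,0],80],
    [[0,0,0],[-0.0412,-0.0109,0],80],
    [[0,0,0],[-0.0412,-0.0109,0],80],
    [[0,0,0],[-0.0412,-0.0109,0],80],
    [[0,0,0],[0,0,0.045],80],
    [[0,0,0],[0,0,0.045],80],
    [[0,0,0],[0,0,0.045],80],
    [[0,0,0],[0,0,0.03],80],
    [[0,0,0],[0,0,0],80],
    [[0,0,0],[0,0,0],80],
  ],
)

```text
time: 13.55
ee_pos: [0.6212, -0.2378, 0.0492]
tcp_rot: [179.9, -0.1, 106.7]
wrist_force: [-0.5, -0.1, 1.1]
opening: 0.0684
grasp_force: 0.0
```

```bash
python3 - <<'E'
from h import *
plan([.621,-.2383,-.002],106.7)
p,d,c=snap('wrist','w8.png'); cv2.imwrite('pics/w8c.png',cv2.imread('pics/w8.png')[120:384,120:400])
E
```

```text
turn [ 0.06 -0.08 -0.03] shift [-0.0004 -0.0004  0.0512] rows 1 2
```

View pics/w8c.png

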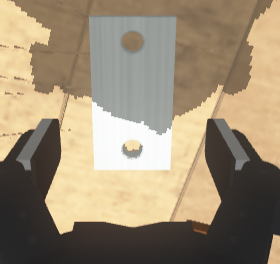

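The pale metal plate lies centred between the fingers, its holes at crop (132,41) and (132,148). Grasping it.

servo_tool(
  moves=[
    [[0,0,0],[0,0,0.03],80],
    [[0,0,0],[0,0,0.0212],80],
    [[0,0,0],[0,0,0],80],
    [[0,0,0],[0,0,0],80],
    [[0,0,0],[0,0,0],40],
    [[0,0,0],[0,0,0],40],
    [[0,0,0],[0,0,0],40],
    [[0,0,0],[0,0,0],40],
    [[0,0,0],[0,0,0],40],
  ],
  force=60,
)

```text
time: 14.5
ee_pos: [0.6233, -0.2385, 0.0013]
tcp_rot: [179.7, 0.1, 106.7]
wrist_force: [-0.6, 0.8, 7.5]
opening: 0.0475
grasp_force: 61.1
```

servo_tool(
  moves=[
    [[0,0,0],[0,0,-0.03],40],
    [[0,0,0],[0,0,-0.04],40],
    [[0,0,0],[0,0,-0.04],40],
    [[0,0,0],[0,0,0],40],
    [[0,0,0],[0,0,0],40],
    [[0,0,0],[0,0,0],40],
  ],
)

```text
time: 15.1
ee_pos: [0.6213, -0.238, 0.1075]
tcp_rot: [179.9, -0.1, 106.7]
wrist_force: [-0.6, -0.0, -1.5]
opening: 0.0473
grasp_force: 62.3
```

```bash
python3 - <<'E'
from h import *
p,d,c=held('metal_plate',f='w9.png')
plan([.615,-.0660,.108],96.7)
E
```

```text
15.1 [ 0.6213 -0.238   0.1075] [ 1.7991e+02 -6.0000e-02  1.0667e+02] open 0.0473 62.320300340652466
few 0
metal_plate 0.64 19990 z [-0.0076 -0.0066 -0.0055] rect 1.1 -0.2 [ 50.4 101.3] 89.9 x -0.0496 0.0517
turn [ 0.03 -0.1   9.96] shift [ 0.1714  0.0141 -0.0012] rows 2 4
```

servo_tool(
  moves=[
    [[0,0,5],[0,0,0],40],
    [[0,0,5],[0,0,0],40],
    [[0,0,0],[0.0428,0.0035,0],40],
    [[0,0,0],[0.0428,0.0035,0],40],
    [[0,0,0],[0.0428,0.0035,0],40],
    [[0,0,0],[0.0428,0.0035,0],40],
    [[0,0,0],[0,0,0.02],40],
    [[0,0,0],[0,0,0],40],
    [[0,0,0],[0,0,0],40],
    [[0,0,0],[0,0,0],40],
  ],
)

```text
time: 16.2
ee_pos: [0.6158, -0.0673, 0.0887]
tcp_rot: [179.9, -0.0, 96.6]
wrist_force: [0.6, -0.7, -0.5]
opening: 0.0477
grasp_force: 62.3
```

```bash
python3 - <<'E'
from h import *
p,d,c=held('metal_plate',f='w10.png')
plan([.615,-.0660,.0334],96.7)
for i in range(3): holes(d,c,get_obs()['ee_pos'][2]+.0066) if i==0 else 0
a=cv2.imread('pics/w10.png')[60:350,150:360]; cv2.imwrite('pics/w10c.png',cv2.resize(a,None,fx=2,fy=2))
E
```

```text
16.2 [ 0.6158 -0.0673  0.0887] [ 1.7987e+02 -4.0000e-02  9.6600e+01] open 0.0477 62.292641401290894
metal_plate 0.8 19896 z [-0.0076 -0.0066 -0.0055] rect 1.2 -0.4 [ 50.3 100.8] 89.9 x -0.0492 0.0516
few 0
turn [ 0.17 -0.03 -0.11] shift [ 0.0014 -0.0008  0.0556] rows 1 2
hole 35 577 local mm [-1.  34.5] ext 15.3 16.7
hole -35 317 local mm [  1.9 -33.6] ext 14.0 11.7
```

View pics/w10c.png

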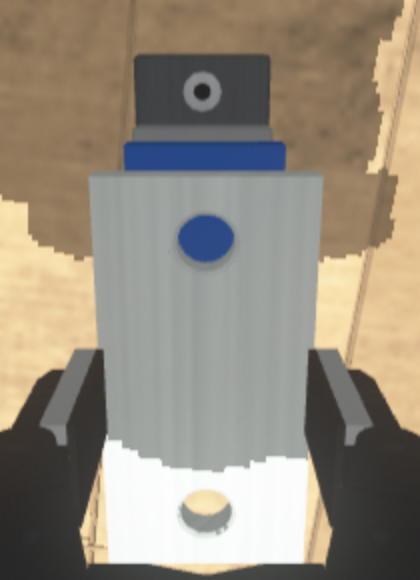

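servo_tool(
  moves=[
    [[0,0,0],[0.0016,-0.001,0.01],40],
    [[0,0,0],[0,0,0.01],40],
    [[0,0,0],[0,0,0.01],40],
    [[0,0,0],[0,0,0],40],
    [[0,0,0],[0,0,0],40],
  ],
)

```text
time: 16.8
ee_pos: [0.6143, -0.0649, 0.0579]
tcp_rot: [179.9, -0.1, 96.7]
wrist_force: [0.3, -0.1, -0.6]
opening: 0.0475
grasp_force: 62.3
```

```bash
python3 - <<'E'
from h import *
p,d,c=snap('wrist','w11.png'); print(get_obs()['ee_pos'],get_obs()['wrist_force'])
a=cv2.imread('pics/w11.png')[130:350,180:330]; cv2.imwrite('pics/w11c.png',cv2.resize(a,None,fx=2.5,fy=2.5))
E
```

```text
[ 0.61460094 -0.06493696  0.0584114 ] [-0.29250632 -0.33184918 -1.22164434]
```

View pics/w11c.png

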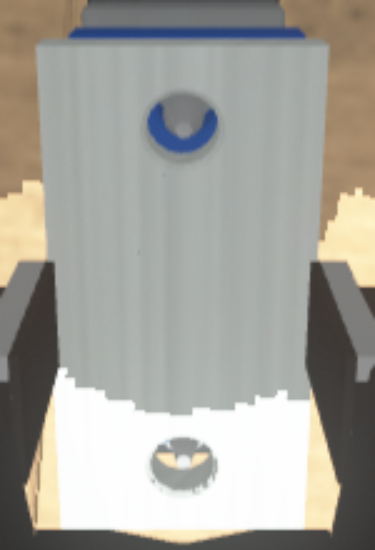

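The pin tips sit centred in both holes, at crop (184,129) and (184,463). Going down, then releasing.

servo_tool(
  moves=[
    [[0,0,0],[0,0,0.01],40],
    [[0,0,0],[0,0,0.008],40],
    [[0,0,0],[0,0,0.005],40],
    [[0,0,0],[0,0,0],40],
    [[0,0,0],[0,0,0],40],
  ],
)

```text
time: 17.35
ee_pos: [0.6145, -0.0649, 0.0353]
tcp_rot: [179.9, -0.0, 96.7]
wrist_force: [0.2, 0.3, -0.1]
opening: 0.0472
grasp_force: 62.3
```

servo_tool(
  moves=[
    [[0,0,0],[0,0,0],80],
    [[0,0,0],[0,0,0],80],
    [[0,0,0],[0,0,0],80],
    [[0,0,0],[0,0,0],80],
    [[0,0,0],[0,0,-0.02],80],
    [[0,0,0],[0,0,-0.04],80],
    [[0,0,0],[0,0,-0.04],80],
    [[0,0,0],[0,0,-0.04],80],
    [[0,0,0],[0,0,-0.04],80],
    [[0,0,0],[0,0,0],80],
    [[0,0,0],[0,0,0],80],
  ],
)

```text
time: 18.45
ee_pos: [0.6148, -0.0651, 0.2162]
tcp_rot: [179.8, -0.0, 96.7]
wrist_force: [-0.4, 0.7, -0.1]
opening: 0.0683
grasp_force: 0.0
```

```bash
python3 - <<'E'
from h import *
p,d,c=snap('wrist','w12.png'); print(get_obs()['time'],get_obs()['ee_pos'])
for n in ['metal_plate','blue_plate']:
  for r in cut_out(n,'wrist')[:2]:
    P=cloud(c,d,r['mask']); z=np.percentile(P[:,2],60); print(n,r['score'],z.round(4),top_rect(P,z))
plan([.6205,.22,.215],99.5)
E
```

```text
18.5 [ 0.61423976 -0.06507173  0.2147897 ]
metal_plate 0.56 0.0403 (array([614.3, -63.8,   6.6,  50. , 100.3]), 4393)
turn [-0.01 -0.07 -2.84] shift [ 0.28    0.0537 -0.0013] rows 1 6
```

Metal is seated with its top at 40 mm. Red next.

servo_tool(
  moves=[
    [[0,0,-2.8],[0,0,0],80],
    [[0,0,0],[0.0465,0.009,0],80],
    [[0,0,0],[0.0465,0.009,0],80],
    [[0,0,0],[0.0465,0.009,0],80],
    [[0,0,0],[0.0465,0.009,0],80],
    [[0,0,0],[0.0465,0.009,0],80],
    [[0,0,0],[0.0465,0.009,0],80],
    [[0,0,0],[0.0465,0.009,0],80],
    [[0,0,0],[0.0465,0.009,0],80],
    [[0,0,0],[0,0,0],80],
    [[0,0,0],[0,0,0],80],
  ],
)

```text
time: 19.7
ee_pos: [0.6235, 0.3147, 0.2136]
tcp_rot: [-180.0, 0.0, 99.6]
wrist_force: [-0.2, -0.7, 0.3]
opening: 0.0684
grasp_force: 0.0
```

```bash
python3 - <<'E'
from h import *
p,d,c=snap('wrist','w13.png'); print(get_obs()['time'],get_obs()['ee_pos'])
for n in ['red_plate']:
  for r in cut_out(n,'wrist')[:2]:
    P=cloud(c,d,r['mask']); z=np.percentile(P[:,2],50); t,_=top_rect(P,z); print(n,r['score'],z.round(4),t)
    if abs(t[4]-100)<4: plan([t[0]/1000,t[1]/1000,-.001],90+t[2])
E
```

```text
19.75 [0.62375387 0.31354119 0.21434512]
red_plate 0.6 0.0122 [620.9 302.    8.9  50.  100.6]
turn [0.05 0.   0.53] shift [-0.0103 -0.0047  0.216 ] rows 1 5
```

servo_tool(
  moves=[
    [[0,0,0.5],[0,0,0],80],
    [[0,0,0],[-0.0103,-0.0047,0.04],80],
    [[0,0,0],[0,0,0.045],80],
    [[0,0,0],[0,0,0.045],80],
    [[0,0,0],[0,0,0.036],80],
    [[0,0,0],[0,0,0],80],
    [[0,0,0],[0,0,0],80],
    [[0,0,0],[0,0,0],80],
  ],
)

```text
time: 20.6
ee_pos: [0.6229, 0.3031, 0.0531]
tcp_rot: [179.6, -0.1, 98.9]
wrist_force: [-0.2, 0.4, 1.0]
opening: 0.0683
grasp_force: 0.0
```

```bash
python3 - <<'E'
from h import *
plan([.6209,.302,-.001],98.9)
E
```

```text
turn [ 0.36 -0.11  0.02] shift [-0.0008 -0.0021  0.0541] rows 1 2
```

servo_tool(
  moves=[
    [[0.2,0,0],[-0.0005,-0.001,0.03],80],
    [[0,0,0],[0,0,0.0235],80],
    [[0,0,0],[0,0,0],80],
    [[0,0,0],[0,0,0],80],
    [[0,0,0],[0,0,0],40],
    [[0,0,0],[0,0,0],40],
    [[0,0,0],[0,0,0],40],
    [[0,0,0],[0,0,0],40],
    [[0,0,0],[0,0,0],40],
  ],
  force=60,
)

```text
time: 21.5
ee_pos: [0.622, 0.3031, -0.0006]
tcp_rot: [179.8, -0.1, 99.0]
wrist_force: [0.1, -0.4, 6.7]
opening: 0.0481
grasp_force: 63.3
```

servo_tool(
  moves=[
    [[0,0,0],[0,0,-0.03],40],
    [[0,0,0],[0,0,-0.04],40],
    [[0,0,0],[0,0,-0.04],40],
    [[0,0,0],[0,0,0],40],
    [[0,0,0],[0,0,0],40],
    [[0,0,0],[0,0,0],40],
  ],
)

```text
time: 22.1
ee_pos: [0.6203, 0.3021, 0.1054]
tcp_rot: [-179.9, -0.0, 99.0]
wrist_force: [-0.9, 0.5, -1.6]
opening: 0.0486
grasp_force: 62.6
```

```bash
python3 - <<'E'
from h import *
p,d,c=held('red_plate',f='w14.png')
plan([.6146,-.0652,.110],96.7)
E
```

```text
22.1 [0.6203 0.3021 0.1054] [-1.7986e+02 -2.0000e-02  9.8960e+01] open 0.0486 62.61368751525879
red_plate 0.87 20844 z [-0.0136 -0.0126 -0.0106] rect 1.8 -0.4 [50.4 96.5] 89.8 x -0.0464 0.0501
turn [-0.21  0.01  2.26] shift [-0.364  -0.0483 -0.0054] rows 1 8
```

servo_tool(
  moves=[
    [[-0.2,0,2.2],[0,0,-0.005],40],
    [[0,0,0],[-0.0453,-0.006,0],40],
    [[0,0,0],[-0.0453,-0.006,0],40],
    [[0,0,0],[-0.0453,-0.006,0],40],
    [[0,0,0],[-0.0453,-0.006,0],40],
    [[0,0,0],[-0.0453,-0.006,0],40],
    [[0,0,0],[-0.0453,-0.006,0],40],
    [[0,0,0],[-0.0453,-0.006,0],40],
    [[0,0,0],[-0.0453,-0.006,0],40],
    [[0,0,0],[0,0,0.025],40],
    [[0,0,0],[0,0,0],40],
    [[0,0,0],[0,0,0],40],
  ],
)

```text
time: 23.4
ee_pos: [0.615, -0.0628, 0.085]
tcp_rot: [-180.0, -0.1, 96.8]
wrist_force: [0.3, 0.6, -1.2]
opening: 0.0481
grasp_force: 62.6
```

```bash
python3 - <<'E'
from h import *
p,d,c=held('red_plate',f='w15.png')
plan([.6146,-.0634,.0394],96.7)
E
```

```text
23.4 [ 0.615  -0.0628  0.085 ] [-1.7999e+02 -8.0000e-02  9.6780e+01] open 0.0481 62.60071635246277
red_plate 0.57 20701 z [-0.0137 -0.0126 -0.0109] rect 1.7 -0.4 [50.2 96.5] 90.0 x -0.0466 0.05
turn [ 0.14 -0.04  0.14] shift [-0.001  -0.0015  0.0471] rows 1 1
```

servo_tool(
  moves=[
    [[0,0,0],[-0.0008,-0.0008,0.01],40],
    [[0,0,0],[0,0,0.01],40],
    [[0,0,0],[0,0,0.007],40],
    [[0,0,0],[0,0,0],40],
    [[0,0,0],[0,0,0],40],
  ],
)

```text
time: 24.0
ee_pos: [0.615, -0.064, 0.0586]
tcp_rot: [179.9, -0.0, 96.8]
wrist_force: [-0.1, 0.4, -1.2]
opening: 0.0487
grasp_force: 62.7
```

```bash
python3 - <<'E'
from h import *
p,d,c=snap('wrist','w16.png'); print(get_obs()['ee_pos'],get_obs()['wrist_force'])
a=cv2.imread('pics/w16.png')[130:350,180:330]; cv2.imwrite('pics/w16c.png',cv2.resize(a,None,fx=2.5,fy=2.5))
E
```

```text
[ 0.61520795 -0.06402028  0.05906226] [-0.42987854  0.57477789 -1.61075798]
```

View pics/w16c.png

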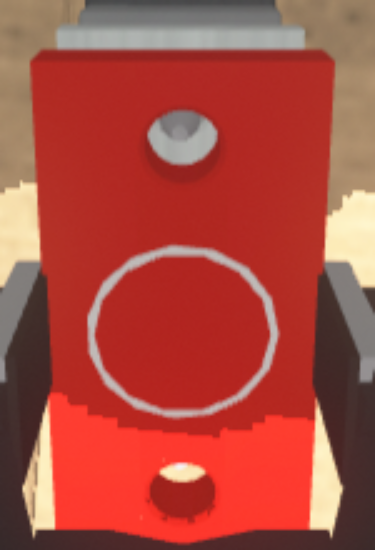

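Pin tips are visible in both holes at crop (180,132) and (180,466). Allowing for parallax, the plate is about 1 mm too far towards +y.

servo_tool(
  moves=[
    [[0,0,0],[-0.0008,-0.0003,0],40],
    [[0,0,0],[0,0,0.008],40],
    [[0,0,0],[0,0,0.007],40],
    [[0,0,0],[0,0,0.003],40],
    [[0,0,0],[0,0,0],40],
    [[0,0,0],[0,0,0],40],
  ],
)

```text
time: 24.65
ee_pos: [0.6149, -0.0649, 0.0408]
tcp_rot: [179.9, -0.0, 96.8]
wrist_force: [-0.2, -0.4, -1.5]
opening: 0.0484
grasp_force: 62.7
```

servo_tool(
  moves=[
    [[0,0,0],[0,0,0.001],40],
    [[0,0,0],[0,0,0],80],
    [[0,0,0],[0,0,0],80],
    [[0,0,0],[0,0,0],80],
    [[0,0,0],[0,0,0],80],
    [[0,0,0],[0,0,-0.02],80],
    [[0,0,0],[0,0,-0.04],80],
    [[0,0,0],[0,0,-0.04],80],
    [[0,0,0],[0,0,-0.04],80],
    [[0,0,0],[0,0,-0.04],80],
    [[0,0,0],[0,0,0],80],
    [[0,0,0],[0,0,0],80],
  ],
)

```text
time: 25.85
ee_pos: [0.6151, -0.0651, 0.2208]
tcp_rot: [179.8, -0.0, 96.8]
wrist_force: [0.2, 0.1, -1.0]
opening: 0.0683
grasp_force: 0.0
```

```bash
python3 - <<'E'
from h import *
p,d,c=snap('wrist','w17.png'); print(get_obs()['time'],get_obs()['ee_pos'])
for r in cut_out('red_plate','wrist')[:2]:
    P=cloud(c,d,r['mask']); z=np.percentile(P[:,2],50); print(r['score'],z.round(4),top_rect(P,z))
plan([.44,.0,.22],90)
E
```

```text
25.9 [ 0.61458203 -0.06504199  0.21927831]
0.6 0.0522 (array([614.9, -65.7,   6.8,  50.1,  99.8]), 4603)
turn [ 0.02 -0.06  6.76] shift [ 0.065  -0.1742 -0.0015] rows 1 4
```

Red is seated with its top at 52 mm and its centre at (0.6149, -0.0657). Now the cutting head.

servo_tool(
  moves=[
    [[0,0,0],[0.0415,-0.0387,0],80],
    [[0,0,0],[0.0415,-0.0387,0],80],
    [[0,0,0],[0.0415,-0.0387,0],80],
    [[0,0,0],[0.0415,-0.0387,0],80],
    [[0,0,0],[0,0,0],80],
    [[0,0,0],[0,0,0],80],
    [[0,0,0],[0,0,0],80],
  ],
)

```text
time: 26.65
ee_pos: [0.4623, 0.0637, 0.2189]
tcp_rot: [179.9, -0.0, 96.8]
wrist_force: [0.0, -0.4, 0.3]
opening: 0.0685
grasp_force: 0.0
```

```bash
python3 - <<'E'
from h import *
p,d,c=snap('wrist','w18.png'); print(get_obs()['time'],get_obs()['ee_pos'])
for r in cut_out('cutting_head','wrist')[:2]:
    P=cloud(c,d,r['mask']); print(r['score'],len(P),P[:,2].max())
    for z in (.095,.073,.053,.040):
        Q=P[abs(P[:,2]-z)<.003]
        if len(Q)>4:
            (x,y),R=cv2.minEnclosingCircle((Q[:,:2]*1000).astype(np.float32)); print(z,len(Q),round(x,1),round(y,1),round(R,1),Q.mean(0).round(4))
for r in mark_of('cutting_head','wrist')[:1]: print(w(c,r['xyz']).round(4))
E
```

```text
26.7 [0.4624272  0.06354445 0.21889595]
0.64 1140 0.09931567537837083
0.095 47 438.9 52.0 4.1 [0.4391 0.0527 0.0966]
0.073 48 439.0 54.5 8.7 [0.4389 0.0545 0.0716]
0.053 74 439.9 53.7 16.5 [0.4413 0.0608 0.0518]
0.04 35 440.6 58.4 16.5 [0.4412 0.0657 0.0398]
[0.4339 0.0542 0.0006]
```

View pics/w18.png

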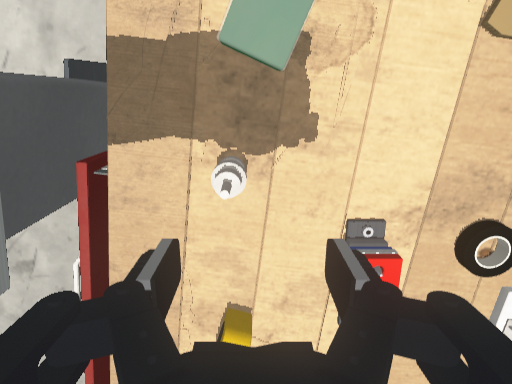

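The head stands at (229,178), upright. Gripping its collar from above.

```bash
python3 - <<'E'
from h import *
plan([.4395,.0512,.034],96.8)
E
```

```text
turn [ 0.06 -0.03 -0.11] shift [-0.0094 -0.0243  0.185 ] rows 1 4
```

servo_tool(
  moves=[
    [[0,0,0],[-0.0094,-0.0243,0],80],
    [[0,0,0],[0,0,0.04],80],
    [[0,0,0],[0,0,0.04],80],
    [[0,0,0],[0,0,0.04],80],
    [[0,0,0],[0,0,0.03],80],
    [[0,0,0],[0,0,0.02],80],
    [[0,0,0],[0,0,0.015],80],
    [[0,0,0],[0,0,0],80],
    [[0,0,0],[0,0,0],80],
    [[0,0,0],[0,0,0],80],
  ],
)

```text
time: 27.8
ee_pos: [0.44, 0.052, 0.0356]
tcp_rot: [179.8, -0.0, 96.7]
wrist_force: [0.1, -0.1, 0.8]
opening: 0.0683
grasp_force: 0.0
```

```bash
python3 - <<'E'
from h import *
plan([.4395,.0512,.034],96.8)
p,d,c=snap('wrist','w19.png')
for r in cut_out('cutting_head','wrist')[:1]:
    P=cloud(c,d,r['mask']); print(len(P))
    for z in (.095,.073,.053,.040):
        Q=P[abs(P[:,2]-z)<.003]
        if len(Q)>4:
            (x,y),R=cv2.minEnclosingCircle((Q[:,:2]*1000).astype(np.float32)); print(z,len(Q),round(x,1),round(y,1),round(R,1),Q[:,1].max())
E
```

```text
turn [ 0.19 -0.04 -0.07] shift [-0.0007 -0.0006  0.0016] rows 1 1
7883
0.095 446 438.6 52.9 4.1 0.05674939463338264
0.073 359 438.0 53.0 9.7 0.06263659732002368
0.053 453 438.4 53.0 15.7 0.0680860107502694
0.04 315 438.1 56.8 17.2 0.07025208501588362
```

servo_tool(
  moves=[
    [[0,0,0],[0.0005,-0.0015,0.001],80],
    [[0,0,0],[0,0,0],20],
    [[0,0,0],[0,0,0],20],
    [[0,0,0],[0,0,0],20],
    [[0,0,0],[0,0,0],20],
    [[0,0,0],[0,0,0],20],
    [[0,0,0],[0,0,0],20],
  ],
  force=50,
)

```text
time: 28.6
ee_pos: [0.4379, 0.0525, 0.0341]
tcp_rot: [179.8, -0.0, 96.8]
wrist_force: [-2.3, 0.4, 5.0]
opening: 0.0325
grasp_force: 49.5
```

servo_tool(
  moves=[
    [[0,0,0],[0,0,-0.03],20],
    [[0,0,0],[0,0,-0.04],20],
    [[0,0,0],[0,0,-0.04],20],
    [[0,0,0],[0,0,0],20],
    [[0,0,0],[0,0,0],20],
    [[0,0,0],[0,0,0],20],
  ],
)

```text
time: 29.2
ee_pos: [0.4369, 0.0522, 0.1421]
tcp_rot: [180.0, -0.0, 96.8]
wrist_force: [-0.5, -0.2, -2.4]
opening: 0.0325
grasp_force: 51.0
```

```bash
python3 - <<'E'
from h import *
o=get_obs();r=rot();p,d,c=snap('wrist','w20.png')
for q in cut_out('cutting_head','wrist')[:1]:
    T=r.inv().apply(cloud(c,d,q['mask'])-o['ee_pos']); print(len(T),'z',T[:,2].min(),T[:,2].max())
    zt=np.percentile(T[:,2],.5)
    for h in (.095,.085,.073,.053,.040,.01):
        Q=T[abs(T[:,2]-(zt+.098-h))<.003]
        if len(Q)>4: print(h,len(Q),'y mid',(Q[:,1].min()/2+Q[:,1].max()/2).round(4),'x max',Q[:,0].max().round(4))
plan([.6149,-.0657,.14],96.8)
E
```

```text
7774 z -0.06541338764729182 0.1434238863375771
0.095 384 y mid -0.0024 x max 0.0044
0.085 286 y mid -0.0021 x max 0.0043
0.073 340 y mid -0.0012 x max 0.0101
0.053 472 y mid 0.0012 x max 0.016
0.04 316 y mid -0.0005 x max 0.0177
0.01 389 y mid 0.0006 x max 0.0155
turn [-0.02 -0.04 -0.03] shift [-0.1382  0.1629  0.002 ] rows 1 5
```

servo_tool(
  moves=[
    [[0,0,0],[-0.0276,0.0326,0],20],
    [[0,0,0],[-0.0276,0.0326,0],20],
    [[0,0,0],[-0.0276,0.0326,0],20],
    [[0,0,0],[-0.0276,0.0326,0],20],
    [[0,0,0],[-0.0276,0.0326,0],20],
    [[0,0,0],[0,0,0],20],
    [[0,0,0],[0,0,0.02],20],
    [[0,0,0],[0,0,0],20],
    [[0,0,0],[0,0,0],20],
    [[0,0,0],[0,0,0],20],
  ],
)

```text
time: 30.3
ee_pos: [0.6155, -0.0652, 0.1247]
tcp_rot: [179.8, -0.0, 96.8]
wrist_force: [-0.4, -0.3, -0.8]
opening: 0.0327
grasp_force: 51.1
```

```bash
python3 - <<'E'
from h import *
plan([.6149,-.0657,.085],96.8)
p,d,c=snap('wrist','w21.png'); a=cv2.imread('pics/w21.png')[80:380,130:380]; cv2.imwrite('pics/w21c.png',cv2.resize(a,None,fx=2,fy=2))
E
```

```text
turn [ 0.16 -0.03 -0.02] shift [-0.0004 -0.0007  0.0397] rows 1 1
```

View pics/w21c.png

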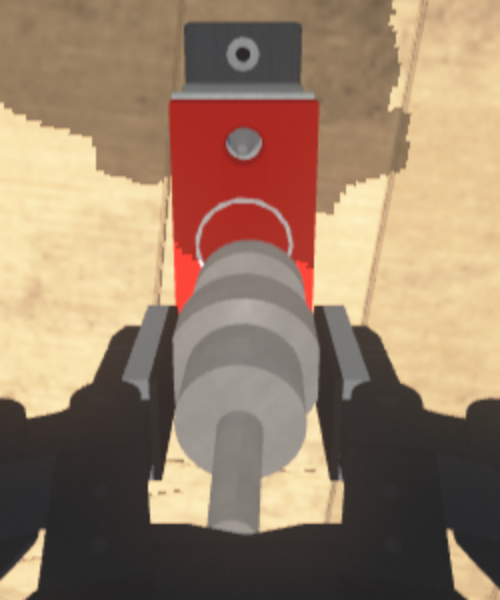

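The foot looks slightly right of the ring centre and the stem leans left, so the head is a little tilted in the grip. I'll measure the tilt.

```bash
python3 - <<'E'
from h import *
o=get_obs();r=rot();p,d,c=snap('wrist')
P=cloud(c,d,np.ones(d.shape,bool)); T=r.inv().apply(P-o['ee_pos'])
T=T[(abs(T[:,1])<.0175)&(T[:,0]>-.015)&(T[:,0]<.03)&(T[:,2]>-.066)&(T[:,2]<.036)]
# fit axis: y = a + b z, x = e + f z with known radii per height, least squares on radial residual
from scipy.optimize import least_squares
zt=T[:,2].min()
h=.098-(T[:,2]-np.percentile(T[:,2],.2))
segs=[(.002,.014,.016),(.018,.025,.012),(.030,.050,.018),(.056,.070,.013),(.076,.096,.004)]
X=[];Rr=[]
for a,b,R in segs:
    m=(h>a)&(h<b); print(R,m.sum()); X.append(T[m]);Rr.append(np.full(m.sum(),R))
X=np.concatenate(X);Rr=np.concatenate(Rr)
f=lambda k:np.hypot(X[:,0]-k[0]-k[1]*X[:,2],X[:,1]-k[2]-k[3]*X[:,2])-Rr
s=least_squares(f,[0,0,0,0],loss='soft_l1',f_scale=.001)
k=s.x; print('x0,slope,y0,slope',k.round(4),'deg',np.degrees(k[[1,3]]).round(2),'rms',np.median(abs(s.fun)).round(5),'zt',zt)
print('foot in tool',k[0]+k[1]*.033,k[2]+k[3]*.033)
E
```

```text
0.016 745
0.012 0
0.018 2414
0.013 3674
0.004 1181
x0,slope,y0,slope [-0.0018 -0.016  -0.0004  0.031 ] deg [-0.92  1.77] rms 0.00121 zt -0.0659705343867227
foot in tool -0.0023407342374576396 0.000606589982932076
```

servo_tool(
  moves=[
    [[1.8,0,0],[0,0,0],20],
    [[0,0,0],[0.0006,0.0009,0.015],20],
    [[0,0,0],[0,0,0.012],20],
    [[0,0,0],[0,0,0.007],20],
    [[0,0,0],[0,0,0],20],
    [[0,0,0],[0,0,0],20],
  ],
)

```text
time: 31.0
ee_pos: [0.6153, -0.0649, 0.0898]
tcp_rot: [-178.3, -0.0, 96.8]
wrist_force: [0.0, 0.2, -1.3]
opening: 0.0328
grasp_force: 51.1
```

```bash
python3 - <<'E'
from h import *
o=get_obs();print(o['ee_pos'].round(4),o['tcp_rot'],o['wrist_force'].round(1))
p,d,c=snap('wrist','w22.png'); a=cv2.imread('pics/w22.png')[80:380,130:380]; cv2.imwrite('pics/w22c.png',cv2.resize(a,None,fx=2,fy=2))
for X in ([.6149,-.0657,.052],[.6149-.0021,-.0657+.0174,.052],[.6149+.0174,-.0657+.0021,.052]): print((pix(c,X)-[130,80])*2)
E
```

```text
[ 0.6153 -0.0649  0.0898] [-1.78324640e+02 -4.11757121e-02  9.67601000e+01] [ 0.   0.2 -1.3]
[248.6 284.4]
[248.6 229.2]
[306.6 285. ]
```

View pics/w22c.png

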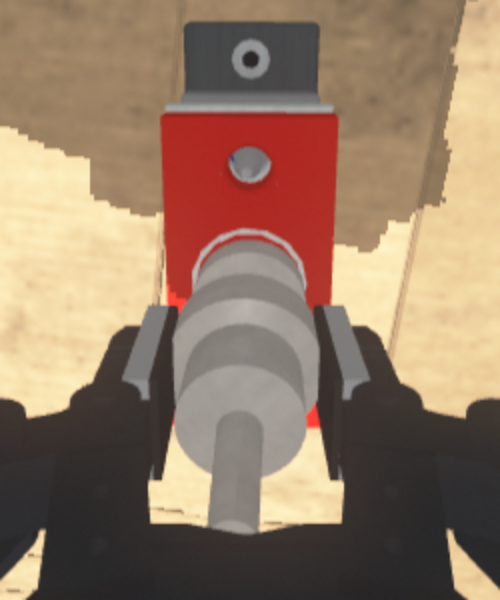

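The foot is centred in the ring at (249,284), about 5 mm above the plate. Lowering gently.

servo_tool(
  moves=[
    [[0,0,0],[0,0,0.003],20],
    [[0,0,0],[0,0,0.001],20],
    [[0,0,0],[0,0,0],20],
    [[0,0,0],[0,0,0],20],
  ],
)

```text
time: 31.45
ee_pos: [0.6154, -0.0649, 0.086]
tcp_rot: [-178.3, -0.0, 96.8]
wrist_force: [-0.9, 0.5, -2.0]
opening: 0.0326
grasp_force: 51.2
```

servo_tool(
  moves=[
    [[0,0,0],[0,0,0.0007],20],
    [[0,0,0],[0,0,0],20],
    [[0,0,0],[0,0,0],20],
  ],
)

```text
time: 31.75
ee_pos: [0.6155, -0.0649, 0.0859]
tcp_rot: [-178.4, -0.0, 96.8]
wrist_force: [-1.9, 0.0, 6.0]
opening: 0.0328
grasp_force: 52.0
```

Contact at about 8 N. Releasing slowly.

servo_tool(
  moves=[
    [[0,0,0],[0,0,0],41],
    [[0,0,0],[0,0,0],44],
    [[0,0,0],[0,0,0],50],
    [[0,0,0],[0,0,0],60],
    [[0,0,0],[0,0,0],80],
    [[0,0,0],[0,0,0],80],
    [[0,0,0],[0,0,0],80],
  ],
)

```text
time: 32.45
ee_pos: [0.6154, -0.0649, 0.0852]
tcp_rot: [-178.3, -0.0, 96.8]
wrist_force: [-1.0, -0.7, -0.2]
opening: 0.0681
grasp_force: 0.0
```

servo_tool(
  moves=[
    [[0,0,0],[0,0,-0.01],80],
    [[0,0,0],[0,0,-0.02],80],
    [[0,0,0],[0,0,-0.04],80],
    [[0,0,0],[0,0,-0.04],80],
    [[0,0,0],[0,0,-0.04],80],
    [[0,0,0],[0,0,-0.02],80],
    [[0,0,0],[0,0,0],80],
    [[0,0,0],[0,0,0],80],
  ],
)

```text
time: 33.25
ee_pos: [0.6205, -0.0644, 0.2555]
tcp_rot: [-178.4, -0.0, 96.8]
wrist_force: [-0.5, -0.2, -1.1]
opening: 0.0682
grasp_force: 0.0
```

```bash
python3 - <<'E'
from h import *
o=get_obs();print(o['time'],o['ee_pos'].round(4))
p,d,c=snap('wrist','w23.png')
for q in cut_out('cutting_head','wrist')[:1]:
    P=cloud(c,d,q['mask']); print(P[:,2].max())
    for z in (.145,.125,.105,.092,.06):
        Q=P[abs(P[:,2]-z)<.003]
        if len(Q)>4: print(z,len(Q),'x mid',(Q[:,0].min()+Q[:,0].max())/2,'ymax',Q[:,1].max())
for q in cut_out('red_plate','wrist')[:1]:
    P=cloud(c,d,q['mask']); print(top_rect(P,.052))
a=cv2.imread('pics/w23.png'); p2,_,_=snap('scene'); b=cv2.cvtColor(p2,cv2.COLOR_RGB2BGR)[130:270,180:380]
cv2.imwrite('pics/f.png',np.hstack([cv2.resize(a[100:384,130:380],(350,400)),cv2.resize(b,(450,315)) if 0 else cv2.resize(b,(440,400))]))
E
```

```text
33.25 [ 0.6205 -0.0644  0.2555]
0.15121754034902654
0.145 18 x mid 0.6152898613277874 ymax -0.06179943432019564
0.125 72 x mid 0.6147172655810165 ymax -0.056091229973270394
0.105 70 x mid 0.6155498251880107 ymax -0.051019766993059046
0.092 35 x mid 0.6161023673233176 ymax -0.04787363988059454
0.06 25 x mid 0.6154870567406123 ymax -0.049991749655554044
(array([614.8, -65.5,   6.7,  50.1, 100.1]), 2659)
```

View pics/f.png

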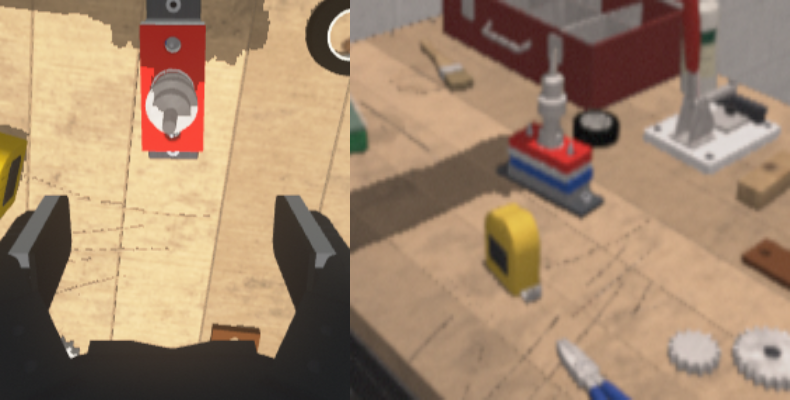

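The picture shows the stack in the order blue, metal, red, with the head upright at (553,100). Its axis is at about (0.6154, -0.066), within about 1 mm of the ring centre, and its top is at about 150 mm. The arm is clear.

```bash
python3 -c "from workcell import *; print(job_done())"
```

```text
the job is handed in; nothing more can be done
None
```

The job is handed in: blue, metal and red plates are seated in order on the pins, and the cutting head stands upright on the red plate's ring, about 1 mm off centre; I didn't touch the tape measure, green box or brown look-alike.

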